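Mount a radiator cap on the cap tester and switch the tester to it

ROBOT

A 7-joint arm with a two-finger parallel gripper is mounted at the origin on the work surface. World frame = base frame: x ahead of the robot, y to its left, z up, the work surface at z = 0. Lengths are in m, angles in rad, forces in N, time in s.
With the tool pointing down it reaches from about 0.35 to 0.9 m from the base axis. Payload 19.9 kg.
Tool frame: the origin (TCP) lies between the finger pads; the fingertips stand 19 mm ahead of it and the grasp point (between the pads) is the TCP; z points along the fingers, y is the line along which they close (so a half turn about z gives the same grasp; the last joint's range is limited). The gripper opens to 94 mm and grips with 3 to 60 N. Pads are 16 mm wide; open, the fingers measure 119 mm over their backs; the gripper's body (75 mm by 177 mm) begins 78 mm behind the grasp point.
Start: joints at [1.204, 0.417, -0.01, 1.614, 0.005, 1.111, -0.053], TCP at [0.199, -0.592, 0.224] pointing down, gripper open.
Joint ranges: [-2.81, 2.81], [-0.39, 2.02], [-1.27, 1.25], [0.06, 2.57], [-1.19, 4.33], [0.19, 2], [-2.82, 2.82]. Speed limits (rad/s): [1.89, 1.89, 2.39, 2.39, 3.01, 3.01, 3.01].

INTERFACE

Orientations are given as a 3x3 rotation matrix whose columns are the frame's x, y, z axes.
In Python, from rig import robot gives the robot as it stands. Calls block until the motion is done:
- robot.move_ptp(position, orientation): joint-space move of the TCP to a pose.
- robot.move_linear(position, velocity=0.15, frame=None, threshold=None): straight line of the TCP; frame=None keeps the orientation; velocity is the mean speed in m/s. With threshold (N) it stops when the force on the tool has changed by that much, and returns True; else False.
- robot.goto_joints(angles): joint-space move.
- robot.gripper_to(opening): finger opening in m; the grip force is fixed at half the most; returns when the fingers have stopped.
- robot.pause(seconds).
- robot.ik(position, orientation): joint angles nearest the present ones, or None.
- robot.get_state(): the state.
- robot.grab_frame(name): name is "scene" or "top"; returns the picture (384x512x3 uint8, red, green, blue); there is no depth.
- robot.camera_info(name): a dict with "fx", "fy", "cx", "cy" (pixels), "dist" ([k1, k2, p1, p2, k3] as OpenCV has them; the pictures are not rectified), "rvec" (rotation vector, rad) and "tvec" (3), from world to camera coordinates, as OpenCV has them. Camera axes: x right, y down, z forward; pixel columns grow to the right and rows downward; lengths in m; the calibration is good to about 2 mm. A picture is of the moment at which its call begins. camera_info takes no time and is no camera call.
A pose or a line that the arm cannot do raises robot.PlanningError and nothing moves.
- robot.sign_off(): hands the job in; it is judged then, once.
The state is a dict: "time": time; "qpos": joint angles; "joint_vel": joint speeds; "effort": joint torques, N m; "ee_pos": TCP position; "tool_rot": TCP orientation; "force": force on the tool from outside, world axes, zero at the start; "moment": the same for the moment, N m; "opening": finger opening in m; "grasp_force": force on a finger pad.
Only numpy, scipy, OpenCV 4.12 (cv2) and the standard library are available. Lean on these libraries where they do the work, as an engineer would, in place of code of your own. Each camera call takes 0.05 s, during which the arm holds its last target. There are 200 camera calls.

TASK

Get the loose small radiator cap ready for its pressure test: set it on the tester's filler neck of its own size, push it down against its spring and turn it clockwise as far as it goes, so that it is locked. Only then turn the selector valve, the shorter way round, until its pointer points straight at that neck. Let go of everything and leave the other things on the bench where they are.

Things in the scene. Friction and masses are not known exactly. Their poses are not given: they have to be found in the camera images.
- cap_mid (a point): The loose small radiator cap, bare metal, upright on its plunger on the bench. Point: on its axis, 26.5 mm above the bench, half-way up its two ears. z: out of the crown; x: through the ears (half a turn is the same). Crown 54 mm in diameter, its top 6.5 mm above this point. Ears: 18 mm wide, 9 mm high, flat ends 32 mm from the axis: pinch it across these (64 mm). About 0.1 kg.
- cap_skirt (a point): Centre of the cap's lower rim, 12.5 mm below cap_mid; axes as cap_mid. The skirt is open below, 50 mm inside. On this rim, right under the ears, are two inward tabs, 10 mm wide, 3 mm thick, reaching in to 19.5 mm from the axis: the bayonet.
- cap_tip (a point): Tip of the cap's sprung plunger, 26 mm in diameter, tapered at the tip, 26.5 mm below cap_mid when free (14 mm out of the skirt). It gives up to 9.5 mm; pushing it in takes about 3 N at first and 11 N at the end.
- neck_small_mouth (a point): Small filler neck on the panel, left or right of the selector: brass, 34 mm high, bore 30 mm, flange 45 mm in diameter, 4 mm thick, at its top. Point: centre of the mouth, level with the flange's top. z: out along the neck's axis, square to the panel, 30 degrees from vertical; x: through the flange's two opposite notches, 17 mm wide, 45 degrees from the panel's edges. The cap goes over it, ears in line with the notches.
- neck_small_locked (a point): Where cap_mid rests once locked: on the neck's axis 5.5 mm above the mouth; axes as the mouth's. Put on, the cap stops on its spring with cap_mid 8.5 mm above the mouth; pushed on to between 5 and 2 mm (2 is the hard end) it can be turned clockwise, seen looking onto the panel, about 90 degrees to a stop; the spring then lifts it to this point. Counterclockwise it sticks after 50 degrees.
- neck_large_mouth (a point): The large filler neck on the other side of the selector: same height and tilt, but a flange 59 mm in diameter. The small cap does not go on it; not used in this job.
- selector_grip (a point): Selector handle in the panel's middle: black bar 16 mm thick, 28 mm high, 46 mm long, with a pointed nose on one end. Pinch its flat sides over the axis. Point: on the axis, 28 mm above the panel; the bar's top is 12 mm above it, a hub 36 mm in diameter 16 mm below it. z: along the axis, out of the panel, 30 degrees from vertical; x: along the bar to the nose. Takes 0.12 N m and stays where left.
- selector_nose (a point): The pointed end of the selector's handle, 44 mm from its axis, level with selector_grip.
- selector (a joint): Selector angle, rad, growing counterclockwise seen looking onto the panel. 0: nose straight up the slope, at the gauge; 1.57: at the neck on the left (seen from the robot); 3.14: down the slope; 4.71: at the neck on the right. It starts within 1 rad of straight down. It turns endlessly with no stop or click; the reading runs on past 6.28 or below 0.
- tester_top (a point): Cap tester, fixed: red console 300 mm wide, 190 mm deep, aluminium panel rising away from the robot at 30 degrees from 50 to 160 mm high. Point: middle of the panel's face, 108 mm up. z: up; x: away from the operator; y: to the left. Selector: on the middle line, 15 mm down the slope from here; necks 95 mm left and right of it; a gauge, 62 mm wide, 22 mm high, 82 mm up the slope from it.
- cap_large_mid (a point): Bystander: a larger radiator cap, 78 mm across its ears, 31 mm high, standing on the bench. Point: on its axis 15 mm up.
- spray_can_mid (a point): Bystander: an aerosol can, 65 mm in diameter, 175 mm tall, standing. Point: its centre.
- bolt_jar_mid (a point): Bystander: a jar, 68 mm in diameter, 85 mm tall, standing. Point: its centre.
There are look-alikes about, which are no part of the job. What is shaped like the part that bears cap_mid but green, purple or red is not meant.

How it is judged:
On the way, in this order (a step that is already met when the one before it is completed fails the run):
1. the cap is locked on the small neck: pushed down and turned clockwise to the stop (z of cap_mid in the frame of neck_small_mouth between 0 and 0.0068 m and x of cap_mid in the frame of neck_small_mouth between -0.005 and 0.005 m and y of cap_mid in the frame of neck_small_mouth between -0.005 and 0.005 m and angle between the x axis of cap_mid and the x axis of neck_small_mouth, either way round above 1.2 rad), for 0.2 s.
2. the selector's pointer stands at the small neck (all of step 1 and x of neck_small_mouth in the frame of selector_grip above 0.05 m and y of neck_small_mouth in the frame of selector_grip between -0.0145 and 0.0145 m), for 0.2 s.
At the end, for the whole second after the job is handed in: The small cap sits locked on the small neck (turned at least 69 degrees from the notches, within 5 mm of the neck's axis, its mid point 0 to 6.8 mm above the mouth), the selector is still and its nose points at that neck within about 8 degrees (all of step 2 and velocity of joint selector between -0.05 and 0.05 rad/s); the robot touches nothing.
It fails at once if the selector is turned the long way round, through the gauge side (value of joint selector below 1.1208 rad or value of joint selector above 5.16239 rad).
It fails at once if the cap large is pushed away or knocked over (distance of cap_large_mid from where it was at the start of the episode above 0.03 m).
It fails at once if the spray can is pushed away or knocked over (distance of spray_can_mid from where it was at the start of the episode above 0.03 m).
It fails at once if the bolt jar is pushed away or knocked over (distance of bolt_jar_mid from where it was at the start of the episode above 0.03 m).
It also fails if it takes over 67 s, if anything falls off the work surface, if the arm or the gripper's body presses on something with over 40 N, if the wrist force passes 120 N, or if a joint passes its speed limit or range.

## Working session

There is one attempt and no reset: what is moved stays moved. The work goes in short steps, each a Python script; the robot and the scene stay as the last script left them, time stands still between calls to the robot, and variables do not carry over. Pictures are saved under pics/ and viewed, at most 10 in all, crops included, and the job is handed in when it is done.

```bash
mkdir -p pics; ls; python3 - <<'E'
from rig import robot
import cv2
for n in("scene","top"):
    cv2.imwrite(f"pics/{n}0.png",cv2.cvtColor(robot.grab_frame(n),cv2.COLOR_RGB2BGR))
    i=robot.camera_info(n);print(n,i)
    import numpy as np
    R=cv2.Rodrigues(np.array(i["rvec"],float))[0];print(-R.T@np.array(i["tvec"]).ravel())
print(robot.get_state())
E
```

```text
pics
scene {'fx': 478.2653846230357, 'fy': 478.2653846230357, 'cx': 250.9670485681137, 'cy': 187.92823737509696, 'dist': array([-0.14008281,  0.        ,  0.        ,  0.        ,  0.        ]), 'rvec': array([ 0.97016884,  2.58191609, -0.94586185]), 'tvec': array([ 0.4019897 , -0.2286256 ,  1.41747827])}
[1.00335908 0.56650193 0.94628544]
top {'fx': 406.58358284900703, 'fy': 406.58358284900703, 'cx': 256.0068151324108, 'cy': 190.18596223722892, 'dist': array([0.03877729, 0.        , 0.        , 0.        , 0.        ]), 'rvec': array([ 2.18217929, -2.17285646,  0.0563573 ]), 'tvec': array([0.03477132, 0.55224801, 1.28400415])}
[0.46172338 0.01390779 1.31964831]
{'time': 0.1, 'qpos': array([ 1.20448652,  0.4178763 , -0.0103591 ,  1.61407906,  0.00466227,
        1.11065095, -0.05295802]), 'joint_vel': array([-1.70023546e-03, -1.32944007e-03, -3.85568299e-04,  1.85535078e-06,
       -2.23869797e-04, -2.26729537e-03, -1.41970531e-03]), 'effort': array([ 1.65659432e-03, -8.52581692e+01,  6.40952457e-01, -4.26695681e+01,
       -4.88462497e-02,  1.62701088e-02,  1.38658520e-04]), 'ee_pos': array([ 0.19939806, -0.59203618,  0.22392593]), 'tool_rot': array([[ 9.47684520e-01,  3.19208296e-01, -3.38431276e-04],
       [ 3.19208475e-01, -9.47684064e-01,  9.30124541e-04],
       [-2.38224569e-05, -9.89494761e-04, -9.99999510e-01]]), 'force': array([ 0.45300429, -0.28301584, -0.8768736 ]), 'moment': array([ 0.04569555,  0.01515106, -0.03276369]), 'grasp_force': 0.0, 'opening': 0.09371590211383368}
```

View pics/scene0.png

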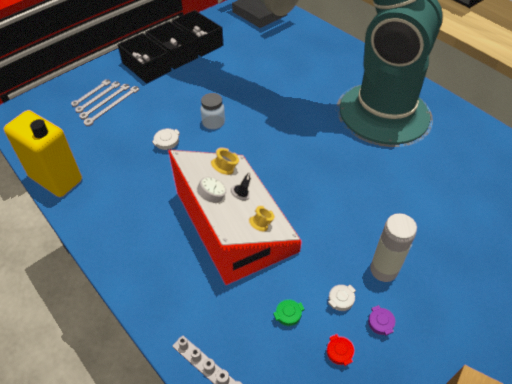

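View pics/top0.png

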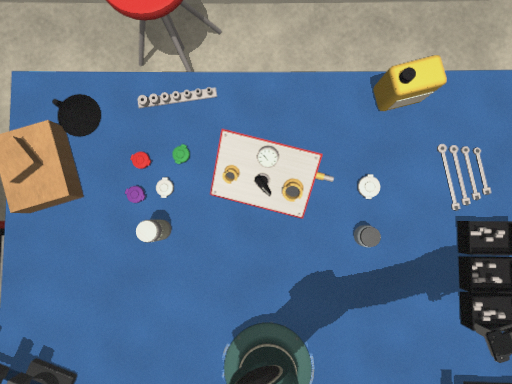

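Candidates in the top view: the bare metal cap at (164,187), purple (135,194), green (181,155), red (140,160), and the large metal cap at (369,186). I choose (164,187), which is scene (342,297). The small neck looks to be the left one, at top (231,174). I'll check these in close crops.

```bash
python3 - <<'E'
import cv2,numpy as np
t=cv2.imread("pics/top0.png");s=cv2.imread("pics/scene0.png")
def crop(im,x,y,w,h,k):
    o=cv2.resize(im[y:y+h,x:x+w],None,fx=k,fy=k,interpolation=cv2.INTER_CUBIC)
    for i in range(0,w,10):
        cv2.line(o,(i*k,0),(i*k,6 if i%20 else 12),(255,0,255),1)
        if i%20==0: cv2.putText(o,str(x+i),(i*k+2,20),0,.35,(255,0,255),1)
    for i in range(0,h,10):
        cv2.line(o,(0,i*k),(6 if i%20 else 12,i*k),(255,0,255),1)
        if i%20==0: cv2.putText(o,str(y+i),(12,i*k+4),0,.35,(255,0,255),1)
    return o
cv2.imwrite("pics/A.png",crop(t,200,122,130,100,6))
b=np.zeros((600,800,3),np.uint8)
a=crop(s,160,145,145,140,4);b[:560,:580]=a
a=crop(s,320,275,42,50,5);b[:250,585:795]=a
a=crop(t,145,165,42,50,5);b[300:550,585:795]=a
cv2.imwrite("pics/B.png",b)
E
```

```text
(no output)
```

View pics/A.png

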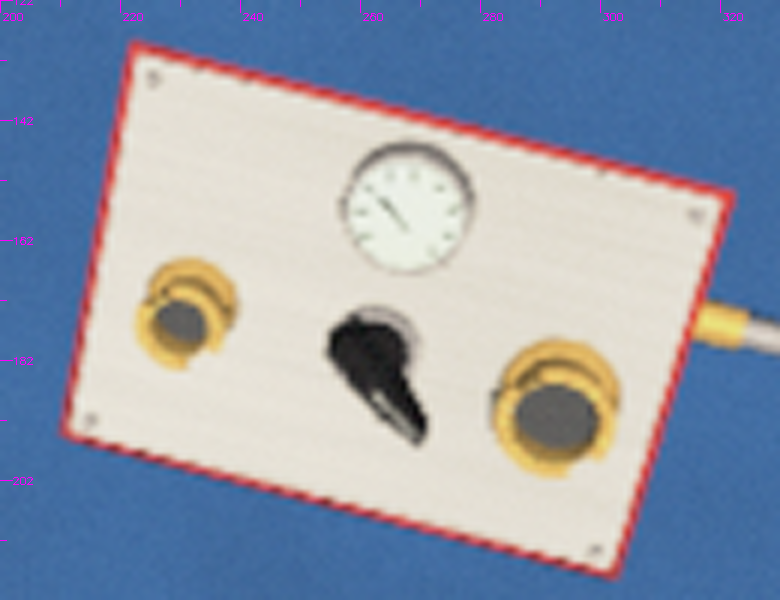

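View pics/B.png

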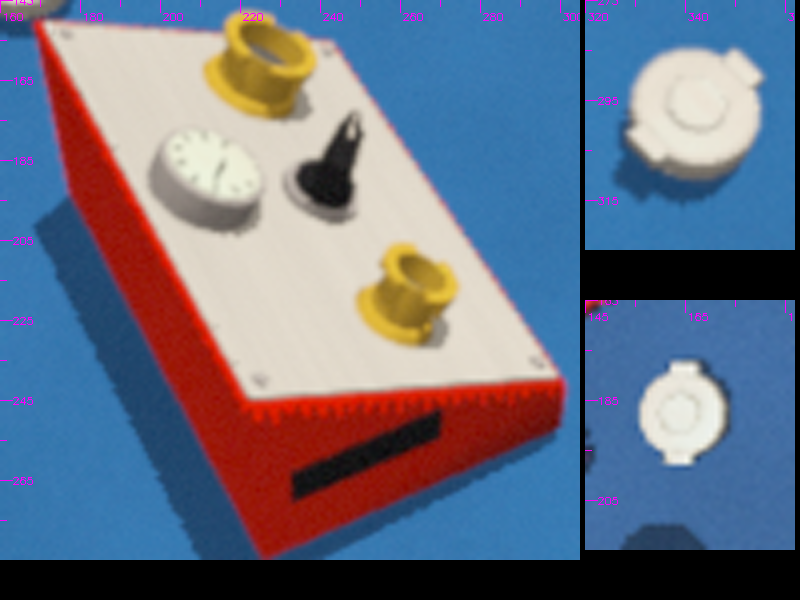

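Crop A shows the small neck on the left: mouth at top (230,176), notches running from upper left to lower right. The selector nose is at (270,196), pointing down and slightly right. Crop B confirms the plain metal cap, with ears at top (165,178) and (164,197) and its crown at scene (342,296). Next I fit the tester and cap poses.

```bash
cat >h.py <<'E'
from rig import robot
import numpy as np,cv2
from scipy.optimize import least_squares
from scipy.spatial.transform import Rotation as Ro
def proj(n,P):
    i=robot.camera_info(n);K=np.array([[i["fx"],0,i["cx"]],[0,i["fy"],i["cy"]],[0,0,1.]])
    return cv2.projectPoints(np.array(P,float).reshape(-1,1,3),i["rvec"],i["tvec"],K,i["dist"])[0].reshape(-1,2)
def save(n,name):
    im=cv2.cvtColor(robot.grab_frame(n),cv2.COLOR_RGB2BGR);cv2.imwrite(f"pics/{name}.png",im);return im
def tri(obs):   # {cam:[uv..]} same point -> xyz
    return least_squares(lambda p:np.concatenate([proj(n,p)[0]-uv for n,uv in obs.items()]),[.5,0,.1])
def Rz(a):return Ro.from_euler('z',a).as_matrix()
TILT=Ro.from_euler('y',-np.pi/6).as_matrix()   # panel axes: x up the slope, y left, z out
def panel(p): return Rz(p[2])@TILT
def pan(p,q):  # panel coords (slope,left,out) from tester_top
    return np.array([p[0],p[1],.108])+np.atleast_2d(q)@panel(p).T
def body(p,q): return np.array([p[0],p[1],0])+np.atleast_2d(q)@Rz(p[2]).T
E
cat >fit.py <<'E'
from h import *
C=[[.095,.15,.16],[.095,-.15,.16],[-.095,.15,.05],[-.095,-.15,.05]]
M=[[-.015,.095,.034],[-.015,-.095,.034]]
top=np.array([[222.2,129],[322.5,154],[210.5,194.5],[302.5,218.3],[230,176.2],[292.5,190.8]])
sc=np.array([[221.7,245],[169.5,150.5],[300.7,240],[243.7,155.5],[265.7,212.5],[226.5,158]])
def mdl(n,p): return proj(n,np.vstack([body(p,C),pan(p,M)]))
for cams in (("top","scene"),("top",),("scene",)):
    r=least_squares(lambda p:np.concatenate([(mdl(n,p)-o).ravel() for n,o in (("top",top),("scene",sc)) if n in cams]),[.55,0,0],loss='soft_l1')
    print(cams,r.x);
    if len(cams)==2:
        p=r.x;np.save("tester.npy",p);print((mdl("top",p)-top).round(1).tolist(),(mdl("scene",p)-sc).round(1).tolist())
print("cap",{k:tri(o).x.round(4) for k,o in {"crown both":{"top":[164.6,187.6],"scene":[342,296.2]}}.items()})
# cap: plane z=.033 crown centre, from each camera
for n,uv in (("top",[164.6,187.6]),("scene",[342,296.2])):
    print(n,least_squares(lambda q:proj(n,[q[0],q[1],.033])[0]-uv,[.5,.2]).x)
e=[least_squares(lambda q:proj("top",[q[0],q[1],.03])[0]-uv,[.5,.2]).x for uv in([165,178.4],[163.8,197])]
print("ears",e,np.arctan2(*(e[0]-e[1])[::-1]))
g=pan(p,[-.015,0,.028])[0]
for n,uv in (("top",[269.7,195.7]),("scene",[248.5,173.5])):
    th=np.linspace(1.1,5.2,400);P=pan(p,np.c_[-.015+.044*np.cos(th),.044*np.sin(th),.028+0*th])
    d=np.linalg.norm(proj(n,P)-uv,axis=1);print("sel",n,th[d.argmin()],d.min())
def draw(n,f,o,k,x,y,w,h):
    im=cv2.resize(cv2.imread(f)[y:y+h,x:x+w],None,fx=k,fy=k,interpolation=cv2.INTER_CUBIC)
    a=np.linspace(0,2*np.pi,40);Q=[-.015+.0225*np.cos(a),.095+.0225*np.sin(a),.034+0*a]
    L=[np.c_[tuple(Q)],np.array([[-.015+s*.0225*.7071,.095+s*.0225*.7071,.034] for s in(-1,1)]),np.c_[-.015+.018*np.cos(a),.018*np.sin(a),.012+0*a]]
    for l in L: cv2.polylines(im,[((proj(n,pan(p,l))-[x,y]+.5)*k).astype(int)],False,(255,0,255),1)
    return im
b=np.zeros((400,800,3),np.uint8)
b[:,:400]=draw("top","pics/top0.png",0,5,205,150,80,80);b[:,400:]=draw("scene","pics/scene0.png",0,5,225,160,80,80)
cv2.imwrite("pics/ov.png",b)
E
python3 fit.py
```

```text
('top', 'scene') [ 0.59236914  0.01319149 -0.24718516]
[[-0.7, -0.7], [0.0, -0.3], [-0.9, -0.3], [0.2, -0.2], [-0.2, -0.4], [-0.0, 1.0]] [[0.1, 1.1], [-1.2, -1.6], [1.3, 0.1], [-0.6, -1.1], [-0.5, -0.6], [1.2, -3.1]]
('top',) [ 0.5917673   0.01242691 -0.2455391 ]
('scene',) [ 0.59342643  0.01452613 -0.246667  ]
cap {'crown both': array([0.5595, 0.3298, 0.0225])}
top [0.55833218 0.32769023]
scene [0.56473923 0.33234805]
ears [array([0.58801757, 0.32774022]), array([0.52854723, 0.33034984])] -0.04385302180106837
sel top 3.925814536340852 1.1150925068727162
sel scene 3.987468671679198 1.2577449941121588
```

View pics/ov.png

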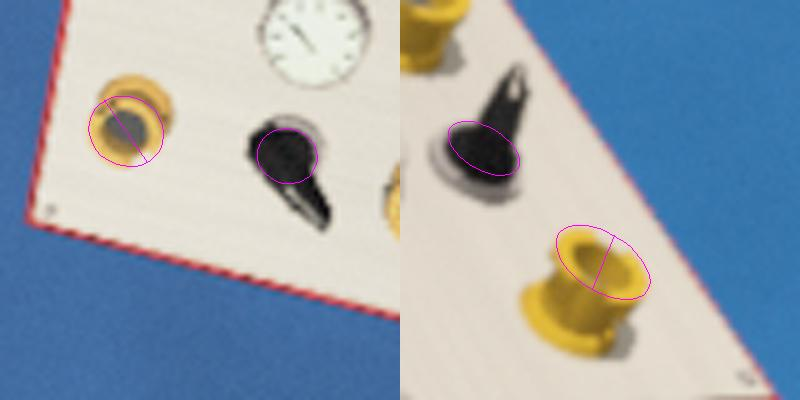

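```bash
sed -i 's/^def mdl/top-=.5;sc-=.5\ndef mdl/; s/\[269.7,195.7\]/[269.2,195.2]/; s/\[248.5,173.5\]/[248,173]/' fit.py
cat >>fit.py <<'E'
def hull(n,q):
    a=np.linspace(0,2*np.pi,60);c,s=np.cos(a),np.sin(a)
    P=[np.c_[.027*c,.027*s,0*a+z] for z in(.033,.014)]+[[[sx*.032,sy*.009,z] for sx in(-1,1) for sy in(-1,1) for z in(.022,.031)]]
    P=np.vstack(P)@Rz(q[2]).T+[q[0],q[1],0]
    m=np.zeros((384*8,512*8),np.uint8);cv2.fillConvexPoly(m,cv2.convexHull(((proj(n,P)+.5)*8).astype(np.int32)),1)
    return cv2.moments(m,True)
res={}
for n,f,(x,y) in(("top","pics/top0.png",(164,187)),("scene","pics/scene0.png",(341,297))):
    h=cv2.cvtColor(cv2.imread(f),cv2.COLOR_BGR2HSV)
    m=((h[...,1]<90)&(h[...,2]>90)).astype(np.uint8);k,l,st,ce=cv2.connectedComponentsWithStats(m)
    i=l[y,x];c=ce[i];print(n,st[i],c);res[n]=c
def cen(n,q):
    M=hull(n,q);return np.array([M['m10'],M['m01']])/M['m00']/8-.5
for cams in(("top",),("scene",),("top","scene")):
    r=least_squares(lambda q:np.concatenate([cen(n,[*q,-.05])-res[n] for n in cams]),[.56,.33],diff_step=2e-3)
    print("cap",cams,r.x,r.fun.round(2))
E
python3 fit.py
```

```text
('top', 'scene') [ 0.59340618  0.01337293 -0.24608488]
[[-0.3, -0.5], [0.4, -0.2], [-0.4, -0.1], [0.7, -0.1], [0.2, -0.2], [0.4, 1.1]] [[0.3, 1.9], [-1.0, -0.8], [1.5, 0.9], [-0.5, -0.4], [-0.3, 0.2], [1.4, -2.3]]
('top',) [ 0.5932586   0.01390922 -0.2457209 ]
('scene',) [ 0.59336204  0.01271322 -0.24614246]
cap {'crown both': array([0.5595, 0.3298, 0.0225])}
top [0.55833218 0.32769023]
scene [0.56473923 0.33234805]
ears [array([0.58801757, 0.32774022]), array([0.52854723, 0.33034984])] -0.04385302180106837
sel top 3.9052631578947365 0.7749625047880987
sel scene 4.018295739348371 1.8405241958909282
top [156 177  18  21 284] [164.3415493  187.05985915]
scene [328 284  28  27 599] [341.57262104 296.96327212]
cap ('top',) [0.56042211 0.33033294] [-0.    0.01]
cap ('scene',) [0.56280422 0.33064567] [ 0. -0.]
cap ('top', 'scene') [0.56196267 0.33042901] [-0.02 -0.46  0.2  -0.31]
```

View pics/ov.png

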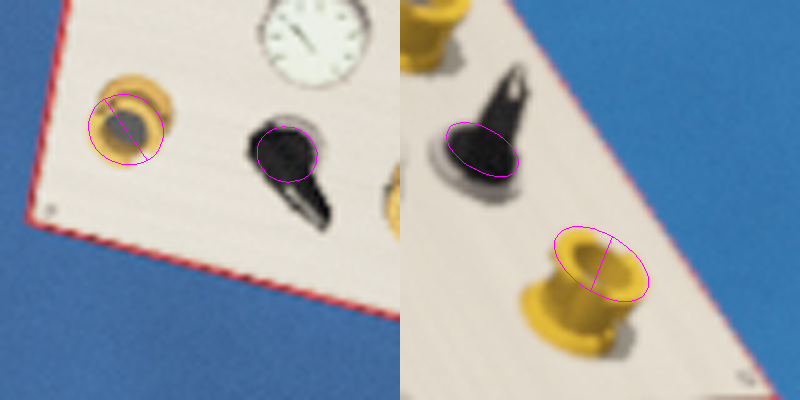

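The overlay now agrees in both cameras: neck at about (0.62,0.11), selector angle about 3.95 rad. Next I check how close the spray can is and whether the poses are reachable.

```bash
cat >plan.py <<'E'
from h import *
p=np.load("tester.npy");PR=panel(p)
cap=np.array([.5617,.3304,.0265]);yaw=-.045
mouth=pan(p,[-.015,.095,.034])[0]; sel=pan(p,[-.015,0,.028])[0]
def tool_down(a,R=np.eye(3)):  # closing axis (tool y) at angle a in frame R's xy-plane; tool z = -R z
    y=R@[np.cos(a),np.sin(a),0];z=-R[:,2];return np.c_[np.cross(y,z),y,z]
E
python3 - <<'E'
from plan import *
print("mouth",mouth,"sel",sel)
for n,uv in(("top",[147,230.5]),("scene",[399,227])):
    print("can",n,least_squares(lambda q:proj(n,[q[0],q[1],.175])[0]-uv,[.4,.3]).x)
def show(t,pos,R):
    q=robot.ik(pos,R);print(t,None if q is None else np.round(q,2))
for k in(0,np.pi):
    show("grasp",cap,tool_down(yaw+k));
    for a in(45,0,-45,-50): show(f"neck{a}",mouth+PR[:,2]*.0055,tool_down(np.radians(a)+k,PR))
    for t in(3.95,3.2,2.5,1.57,1.5): show(f"sel{t}",sel+PR[:,2]*.006,tool_down(t+np.pi/2+k,PR))
E
```

```text
mouth [0.58746213 0.11281684 0.12994486] sel [0.56722893 0.01994802 0.12474871]
can top [0.42670605 0.33988829]
can scene [0.43605677 0.34246362]
grasp [ 0.06  0.94 -0.97  1.64  0.88  1.05 -1.24]
neck45 [ 0.36  0.46 -0.9   2.11  1.27  0.7  -0.89]
neck0 [ 0.54  0.61 -1.17  2.1   1.4   0.88 -1.72]
neck-45 [ 0.15  0.38 -0.64  2.11  1.16  0.59 -2.4 ]
neck-50 [ 0.12  0.37 -0.61  2.11  1.14  0.58 -2.48]
sel3.95 [ 0.27  0.3  -0.54  2.21  1.15  0.42 -2.25]
sel3.2 [-1.12  0.47  1.09  2.25 -0.93  0.25 -1.09]
sel2.5 [-1.12  0.47  1.09  2.25 -0.93  0.25 -1.79]
sel1.57 [ 0.71  0.47 -1.08  2.2   1.37  0.65  1.54]
sel1.5 [ 0.71  0.47 -1.08  2.2   1.37  0.65  1.47]
grasp [ 0.12  1.01 -1.09  1.64  0.98  1.13  1.85]
neck45 [ 0.49  0.55 -1.08  2.1   1.35  0.82  2.22]
neck0 [ 0.49  0.55 -1.08  2.1   1.35  0.82  1.43]
neck-45 [ 0.07  0.36 -0.55  2.11  1.12  0.56  0.76]
neck-50 [ 0.07  0.36 -0.55  2.11  1.12  0.56  0.67]
sel3.95 [ 0.12  0.28 -0.37  2.22  1.08  0.37  0.94]
sel3.2 [ 0.71  0.47 -1.09  2.2   1.37  0.65  0.03]
sel2.5 [ 0.4   0.33 -0.69  2.21  1.21  0.46 -0.59]
sel1.57 [ 0.41  0.33 -0.7   2.21  1.21  0.47 -1.52]
sel1.5 [ 0.41  0.33 -0.71  2.21  1.21  0.47 -1.6 ]
```

```bash
python3 - <<'E'
from plan import *
R=tool_down(yaw+np.pi); c=cap+[.003,0,0]
s=robot.get_state();robot.move_linear(s["ee_pos"]+[0,0,.1],velocity=.3)
robot.move_ptp(c+[0,0,.26],R)
print(robot.get_state()["time"],robot.get_state()["qpos"].round(2))
print(robot.move_linear(c+[0,0,.04],velocity=.2,threshold=10))
im=save("top","g1");im2=save("scene","g1s")
print(robot.get_state()["ee_pos"],robot.get_state()["force"],robot.get_state()["time"])
b=np.zeros((480,800,3),np.uint8)
b[:480,:400]=cv2.resize(im[140:260,110:210],None,fx=4,fy=4);b[:480,400:]=cv2.resize(im2[220:340,310:410],None,fx=4,fy=4);cv2.imwrite("pics/g1b.png",b)
E
```

```text
4.0417 [ 0.11  0.65 -1.08  1.43  0.57  1.4   2.11]
False
[0.56515473 0.33070404 0.06760954] [-0.73615865  0.21217142 -1.02750769] 5.3917
```

View pics/g1b.png

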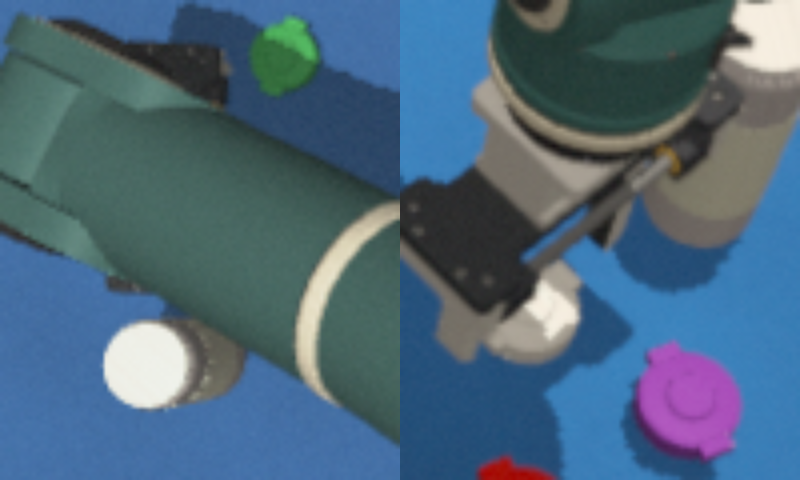

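The gripper straddles the metal cap (scene view), and the spray can at top crop (150,365) is clear of the gripper's end. I go down and grip.

```bash
python3 - <<'E'
from plan import *
c=cap+[.003,0,0]
print(robot.move_linear(c,velocity=.06,threshold=8), robot.get_state()["ee_pos"])
robot.gripper_to(.055);s=robot.get_state();print(s["opening"],s["grasp_force"],s["force"],s["time"])
robot.move_linear(c+[0,0,.26],velocity=.2)
R=tool_down(np.pi/4+np.pi,PR)
robot.move_ptp(mouth+PR[:,2]*.05,R)
s=robot.get_state();print(s["opening"],s["ee_pos"],s["qpos"].round(2),s["force"],s["time"])
im=save("top","n1");im2=save("scene","n1s")
b=np.zeros((500,800,3),np.uint8)
b[:,:400]=cv2.resize(im[120:220,190:270],None,fx=5,fy=5);b[:,400:]=cv2.resize(im2[155:255,215:295],None,fx=5,fy=5);cv2.imwrite("pics/n1b.png",b)
E
```

```text
False [0.56477457 0.33059806 0.02673212]
0.06340739326536805 30.000343322753906 [-0.98120681 -0.50464038  1.80936625] 6.7833
0.06345746683822572 [0.56412177 0.11990186 0.17404689] [ 0.47  0.39 -1.06  2.12  1.16  0.75  2.33] [ 0.2262652  -0.41623302 -1.41981444] 9.1833
```

View pics/n1b.png

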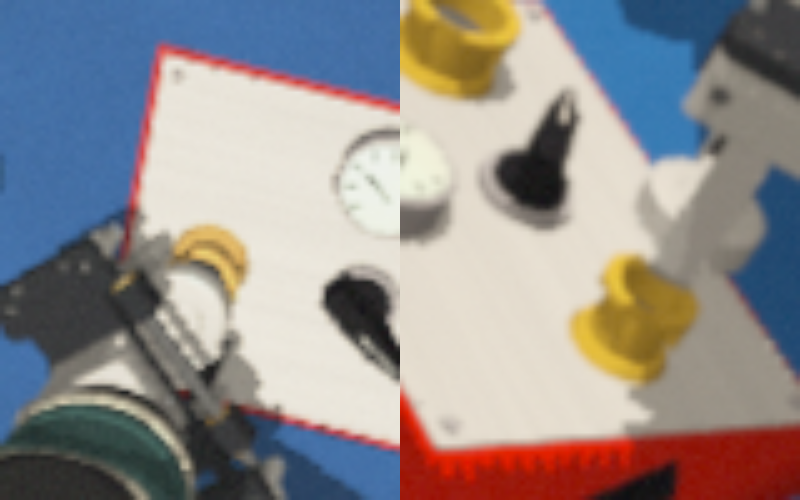

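The cap is held level over the small neck, with ears roughly in line with the notches. I lower it along the neck axis while watching the force.

```bash
python3 - <<'E'
from plan import *
def h(): 
    s=robot.get_state();d=PR.T@(s["ee_pos"]-mouth);return (d*1e3).round(1),(PR.T@s["force"]).round(1),(PR.T@s["moment"]).round(2)
print(h())
for z in(.03,.022,.016,.0125,.0105,.009,.0075,.006):
    t=robot.move_linear(mouth+PR[:,2]*z,velocity=.04,threshold=12);print(z,t,*h())
    if t: break
print(robot.get_state()["time"],robot.get_state()["opening"])
E
```

```text
(array([ 0.9,  1.7, 50.4]), array([-0.2, -0.1, -0.9]), array([ 0.12,  0.61, -0.1 ]))
0.03 False [-0.1  0.1 30. ] [-1.   0.4 -1.6] [ 0.06  0.57 -0.06]
0.022 False [-0.2 -0.1 21.8] [-0.2  0.1 -1.6] [ 0.08  0.63 -0.03]
0.016 False [-0.2 -0.1 15.8] [-0.5 -0.4 -1.6] [ 0.1   0.63 -0.06]
0.0125 False [-0.1 -0.  12.3] [-0.9  0.6 -0.6] [ 0.11  0.58 -0.05]
0.0105 False [-0.  -0.  10.4] [-0.4  0.5 -0.2] [ 0.06  0.55 -0.08]
0.009 False [-0.  -0.   8.9] [-0.8 -0.4 -0.7] [ 0.09  0.57 -0.02]
0.0075 False [0.1 0.1 7.5] [-0.7 -0.5  3.6] [-0.01  0.56 -0.07]
0.006 False [0.  0.1 6. ] [-0.5 -0.9  5.2] [ 0.    0.66 -0.04]
11.8333 0.06351780713269013
```

It slid over freely and the spring met at about 8.5 mm, as described. Now I push to 3.5 mm and turn clockwise.

```bash
python3 - <<'E'
from plan import *
def h(): 
    s=robot.get_state();d=PR.T@(s["ee_pos"]-mouth);return (d*1e3).round(1),(PR.T@s["force"]).round(1),(PR.T@s["moment"]).round(2),s["time"]
P=mouth+PR[:,2]*.0035
print(robot.move_linear(P,velocity=.03,threshold=25),*h())
m0=(PR.T@robot.get_state()["moment"])[2]
for a in [*range(37,-45,-8),-45,-47]:
    robot.move_linear(P,velocity=.03,frame=tool_down(np.radians(a)+np.pi,PR))
    r=h();print(a,*r)
    if abs(r[2][2]-m0)>1.2: print("stop");break
E
```

```text
False [0.  0.1 3.5] [-0.2 -0.4  6.8] [-0.06  0.66 -0.07] 12.0833
37 [0.1 0.2 3.6] [-0.  -0.3  7.1] [ 0.    0.67 -0.08] 12.375
29 [0.  0.2 3.6] [-1.2 -0.3  6.3] [ 0.09  0.6  -0.05] 12.6667
21 [-0.1  0.1  3.6] [-1.4 -0.4  7.1] [-0.01  0.85 -0.06] 12.9583
13 [-0.2  0.   3.5] [-3.2  0.5  6.2] [-0.06  1.04 -0.17] 13.25
5 [-0.3 -0.1  3.5] [-2.6 -1.4  6.3] [-0.05  1.09 -0.09] 13.5417
-3 [-0.4  0.   3.5] [-3.5 -0.6  6. ] [-0.02  1.19 -0.17] 13.8333
-11 [-0.5  0.   3.4] [-4.6 -0.3  6.3] [ 0.    1.22 -0.2 ] 14.125
-19 [-0.5  0.1  3.5] [-3.8  0.   6.6] [ 0.13  1.3  -0.13] 14.4167
-27 [-0.6  0.3  3.5] [-4.4  1.3  5.1] [ 0.19  1.31 -0.12] 14.7083
-35 [-0.5  0.4  3.5] [-3.8  0.3  6.3] [ 0.29  1.29 -0.18] 15.0
-43 [-0.5  0.4  3.5] [-4.7  2.1  6. ] [ 0.43  1.19 -0.11] 15.2917
-45 [-0.5  0.4  3.5] [-2.9  0.8  6.2] [ 0.35  1.24 -0.06] 15.5417
-47 [-0.7  0.3  3.5] [-5.2  1.6  8.5] [0.17 1.45 0.03] 15.7917
```

```bash
python3 - <<'E'
from plan import *
def h(): 
    s=robot.get_state();d=PR.T@(s["ee_pos"]-mouth);return (d*1e3).round(1),(PR.T@s["force"]).round(1),(PR.T@s["moment"]).round(2),s["time"]
P=mouth+PR[:,2]*.0035
for a in (-49,-51):
    robot.move_linear(P,velocity=.03,frame=tool_down(np.radians(a)+np.pi,PR));print(a,*h())
print(robot.move_linear(mouth+PR[:,2]*.0055,velocity=.02),*h())
robot.gripper_to(.085);print(*h())
robot.move_linear(mouth+PR[:,2]*.10,velocity=.15)
robot.move_ptp(sel+PR[:,2]*.10,tool_down(3.95+1.5*np.pi,PR))
robot.gripper_to(.045)
s=robot.get_state();print(s["qpos"].round(2),s["time"])
im=save("top","l1");im2=save("scene","l1s")
b=np.zeros((500,800,3),np.uint8)
b[:,:400]=cv2.resize(im[130:230,200:280],None,fx=5,fy=5);b[:,400:]=cv2.resize(im2[145:245,215:295],None,fx=5,fy=5);cv2.imwrite("pics/l1b.png",b)
E
```

```text
-49 [-1.1  0.1  3.4] [-6.9 -1.1  8.5] [-0.04  1.93  0.07] 16.0417
-51 [-1.2 -0.   3.4] [-7.4 -1.2  8. ] [-0.19  2.1   0.42] 16.2917
False [-1.1  0.   5.7] [-9.1 -3.9 16. ] [-0.55  2.55  0.42] 16.5417
[ 0.1 -0.   5.5] [-0.6  0.  -0.7] [ 0.07  0.35 -0.06] 17.0833
[ 0.71  0.09 -1.    2.23  0.73  0.51  1.27] 19.1583
```

View pics/l1b.png

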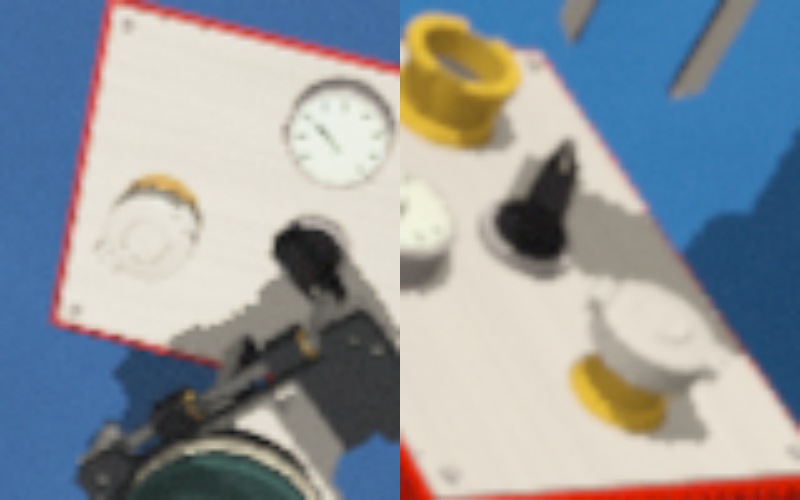

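The cap sits down on the neck, with its ears now across the other diagonal (scene crop (595,295) to (710,375)), so it is locked. Next is the selector.

```bash
python3 - <<'E'
from plan import *
def h(): 
    s=robot.get_state();d=PR.T@(s["ee_pos"]-sel);return (d*1e3).round(1),(PR.T@s["force"]).round(1),(PR.T@s["moment"]).round(2),s["qpos"].round(2),s["time"]
P=sel+PR[:,2]*.0065; T=lambda t:tool_down(t+1.5*np.pi,PR)
print(robot.move_linear(P,velocity=.08,threshold=8),*h())
robot.gripper_to(.01);s=robot.get_state();print(s["opening"],s["grasp_force"],*h())
if .012<s["opening"]<.02:
    th=np.linspace(3.95,np.pi/2,18)[1:]
    for i,t in enumerate(th):
        robot.move_linear(P,velocity=.03,frame=T(t))
        if i%4==0:print(round(t,2),*h())
    print(*h())
E
```

```text
False [0.2 0.  6.8] [ 0.7 -0.4 -0.8] [ 0.12  0.35 -0.05] [ 0.5   0.36 -0.81  2.21  1.25  0.51  0.84] 20.575
0.015543567056865121 29.54049915075302 [-0.9  1.1  6.6] [-5.5  4.6  1.7] [ 1.25  1.53 -0.09] [ 0.49  0.36 -0.81  2.21  1.25  0.51  0.83] 21.1417
3.81 [-0.8  1.1  6.6] [-4.3  5.1 -0.4] [ 1.28  1.33 -0.07] [ 0.48  0.35 -0.79  2.21  1.24  0.5   0.7 ] 21.4333
3.25 [-0.5  0.9  6.6] [-3.6  5.   0.4] [ 1.11  1.06 -0.11] [ 0.43  0.34 -0.73  2.21  1.22  0.48  0.15] 22.6
2.69 [-0.5  0.5  6.6] [-4.   3.5  2.7] [ 0.75  1.24 -0.16] [ 0.38  0.32 -0.67  2.21  1.2   0.46 -0.39] 23.7667
2.13 [-0.8  0.2  6.6] [-5.3  1.9  5.6] [ 0.35  1.57 -0.1 ] [ 0.32  0.31 -0.61  2.21  1.17  0.44 -0.94] 24.9333
1.57 [-1.1  0.1  6.5] [-7.   0.7  7.9] [ 0.19  2.06 -0.1 ] [ 0.26  0.3  -0.54  2.21  1.14  0.41 -1.48] 26.1
[-1.1  0.1  6.5] [-7.   0.7  7.9] [ 0.19  2.06 -0.1 ] [ 0.26  0.3  -0.54  2.21  1.14  0.41 -1.48] 26.1
```

```bash
python3 - <<'E'
from plan import *
robot.gripper_to(.045)
robot.move_linear(sel+PR[:,2]*.11,velocity=.15)
s=robot.get_state()["ee_pos"];robot.move_linear([s[0]-.08,s[1]-.08,s[2]+.1],velocity=.2);robot.pause(.3)
im=save("top","e1");im2=save("scene","e1s");print(robot.get_state()["time"])
b=np.zeros((500,800,3),np.uint8)
b[:,:400]=cv2.resize(im[130:230,210:290],None,fx=5,fy=5);b[:,400:]=cv2.resize(im2[145:245,215:295],None,fx=5,fy=5);cv2.imwrite("pics/e1b.png",b)
E
```

```text
29.0
```

View pics/e1b.png

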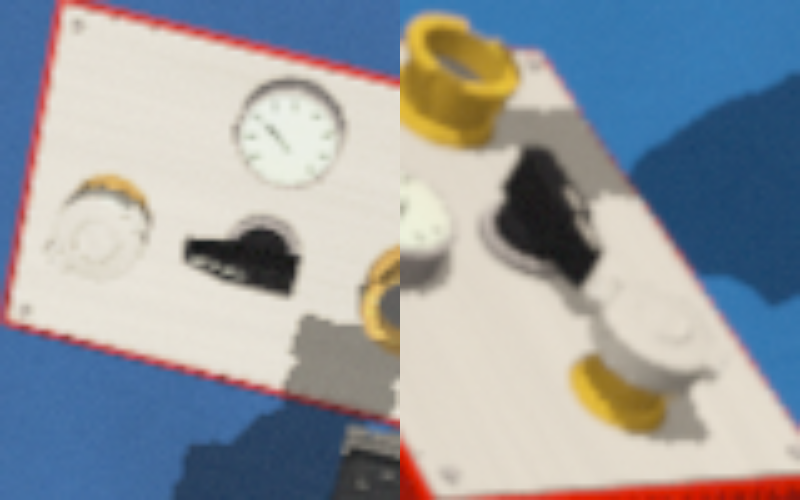

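The nose points left at the capped neck, parallel to the panel edge within a few degrees. The cap is unchanged with its ears across the notches, and the arm is clear.

```bash
python3 -c "
from rig import robot
print(robot.sign_off())"
```

```text
the job is handed in; nothing more can be done
None
```

The small cap is locked on the small neck, the selector was turned the shorter way to point at it, the arm touches nothing, and the job was handed in at about 29 s (no verdict came back).

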